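# Switch off the ultrasonic cleaner and lift out the parts basket

### The arm

A 6-joint arm with a two-finger parallel gripper is mounted at the origin on the work surface. World frame = base frame: x ahead of the robot, y to its left, z up, the work surface at z = 0. Lengths are in m, angles in rad, forces in N, time in s.
With the tool pointing down it reaches from about 0.225 to 0.875 m from the base axis. Payload 3.4 kg.
Tool frame: the origin (TCP) lies at the very end of the fingers, on their centre line; the grasp point (between the pads) lies behind it (manip.grasp_offset is the z of the grasp point in the tool frame, in m); z points along the fingers, y is the line along which they close (so a half turn about z gives the same grasp; the last joint's range is limited). The gripper opens to 85 mm and grips with 20 to 120 N. Pads are 22 mm wide; open, the fingers measure 114 mm over their backs; the gripper's body (76 mm by 85 mm) begins 54 mm behind the grasp point. The pads swing forward as they close: fully open they stand 13 mm farther back than shut.
Start: joints at [-1.414, 0.276, 1.505, -0, 1.361, -0.121], TCP at [0.158, -0.553, 0.231] pointing down, gripper open.
Joint ranges: [-2.89, 2.89], [-0.75, 2.08], [0.22, 2.7], [-1.18, 4.32], [0.11, 2.71], [-2.7, 2.7]. Speed limits (rad/s): [2.57, 2.57, 3.14, 3.14, 3.14, 3.14].

### API

Orientations are given as a unit quaternion [w, x, y, z].
In Python, from rig import manip gives the robot as it stands.
- The arm moves only by the shell command python3 -m pendant 'ROWS' [FORCE]. ROWS is JSON, a list of rows, each an object of numbers: "dx", "dy", "dz": the shift along the tool's x, y, z in m; "rx", "ry", "rz": the turn, a rotation vector about the tool's x, y, z in degrees; "hand": the finger opening in m, from 0 to 0.0854. In form: [{"dx": .., "dy": .., "dz": .., "rx": .., "ry": .., "rz": .., "hand": ..}, ...]. A call has 1 to 12 rows; each row shifts and turns the commanded pose from where the row before left it, along the tool's axes as they then stand; what a row does not reach is not made up. A row lasts 1/12 s, in which the tool goes at most 41.7 mm and 7.16 degrees, less where a joint would pass 70% of its speed; a pose out of reach is approached as far as the arm can. A call is refused whole if a number of a shift passes 0.0417 or a number of a turn 7.16, either way. A call with a gripper value outside its range is refused whole. The fingers move at their own pace and stop on an object; FORCE is the grip in N (left out, the last holds). Time passes only in rows, so rows that do not move let the fingers close. It gives the time, the measured TCP pose, the force, the opening and the grip force at its end, in the units of the state.
- manip.get_state(): the state, without advancing time (a new reading comes with each control period).
- manip.get_image(name): name is "side" or "top"; returns a dict with "frame" (400x640x3 uint8, red, green, blue), "fx", "fy", "cx", "cy" (pixels), "position" and "attitude" of the camera in the world. Camera axes: x right, y up, looking along -z (the intrinsics and any distortion apply to the point x, -y, -z); pixel columns grow to the right and rows downward; lengths in m; the calibration is good to about 2 mm. A picture is of the moment at which its call begins. There is no depth.
- manip.sign_off(): hands the job in; it is judged then, once.
The state is a dict: "clock": time; "qpos": joint angles; "qd": joint speeds; "effort": joint torques, N m; "position": TCP position; "ee_rot": TCP orientation; "contact_force": force on the tool from outside, world axes, zero at the start; "moment": the same for the moment, N m; "width": finger opening in m; "gripper_force": force on a finger pad.
Only numpy, scipy, OpenCV 4.12 (cv2) and the standard library are available. Lean on these libraries where they do the work, as an engineer would, in place of code of your own. Each camera call takes 0.05 s, during which the arm holds its last target. There are 200 camera calls.

### The job

The copper parts in the ultrasonic cleaner are washed and the tank is drained: first turn the selector knob to off (the hollow circle), then take the wire basket by its black grip and lift it straight up, with the parts in it, until its feet are about 5 cm above the tank's rim. Hold it there over the tank, level and still, for three seconds to let the last drips fall back in, and finish while still holding it up like that; do not put it down or let go. Leave the other things on the bench alone.

Things in the scene. Friction and masses are not known exactly. Their poses are not given: they have to be found in the camera images.
- cleaner: ultrasonic cleaner fixed to the bench, a dry stainless tank with a control deck joined to its right (-y). Origin: on the bench under the tank's centre; x away from the operator, y to the left, z up. Housing x -80 to 80, y -245 to 118 mm. Tank opening 124 (x) by 204 mm (y); floor 50, rim 135 mm above the bench. Deck: y -245 to -118 mm, 126 mm high
- selector (a joint): angle of the black bar knob on the deck, clockwise from above positive. Detents: -0.698 (dot, degas), 0 (hollow circle, OFF), 0.698 (one tick, half), 1.396 (two ticks, full); stops just beyond. At 0 the white pointer points along the cleaner's +x. About 0.06 N m turns it over a detent; let go between two, it snaps into the nearer, within 0.03 rad
- selector_grip (a point): point on the knob's vertical axis, 28 mm above the deck, 182 mm right (-y) of the tank's centre. The bar to grip is 44 mm long, 12 mm thick and rises to 30 mm above the deck, over a 50 mm disc 6 mm high. The point turns with the knob: the bar lies along its x axis
- basket: wire basket standing on four feet on the tank's floor, 100 (x) by 180 mm (y), 58 mm high, with a rigid bail in its y-z plane up to 157 mm; about 0.26 kg empty. Origin: centre of the plane under its feet, z up; its floor is at z = 13 mm. It stands square to the tank within a few degrees, about 10 mm clear of the walls all round
- basket_grip (a point): middle of the bail's straight black grip sleeve: 14 mm diameter, 92 mm long along the basket's y axis, 150 mm above the basket's feet (200 mm above the bench while it stands in the tank)
- boss: domed copper boss, 46 mm across, 21 mm high, about 0.2 kg (the heaviest of the three), lying loose on the basket's floor; the three pieces lie side by side along the basket's y axis about 55 mm apart, in any order; origin: centre of its underside
- ferrule: copper ring, 44 mm outside, 30 mm inside, 10 mm high, about 0.07 kg, lying loose on the basket's floor; the three pieces lie side by side along the basket's y axis about 55 mm apart, in any order; origin: centre of its underside
- bracket: copper angle bracket, base 44 x 40 mm, upstand 28 mm high, about 0.09 kg, lying loose on the basket's floor; the three pieces lie side by side along the basket's y axis about 55 mm apart, in any order; origin: centre of its underside
- tank_lid: the cleaner's loose stainless lid (150 x 222 mm, 34 mm high with its black knob), lying flat on the bench left of the cleaner; leave it alone; origin: centre of its underside
- paste_jar: white jar, 60 mm across, 75 mm high, standing behind the cleaner; leave it alone; origin: centre of its underside
- chasing_hammer: hammer with a wooden handle, 210 mm long, lying in front of the cleaner; leave it alone; origin: middle of its length, on its underside
- flux_brush: wooden brush, 190 mm long, lying to the robot's right; leave it alone; origin: middle of its length, on its underside
- spray_bottle: white trigger spray bottle, 80 mm across, 222 mm high, standing right of the cleaner; leave it alone; origin: centre of its underside
- rivet_bowl: steel bowl, 104 mm across, 40 mm high, near the robot's left; leave it alone; origin: centre of its underside

How it is judged:
By the outcome, as a careful person would: the job done as asked, in the order asked, and still so for the second after the job is handed in, while the arm keeps its last pose, push and grip.
It also fails if it takes over 58 s, if anything falls off the work surface, if the arm or the gripper's body presses on something with over 40 N, if the wrist force passes 120 N, or if a joint passes its speed limit or range.

## Working session

There is one attempt and no reset: what is moved stays moved. The work goes in short steps, Python scripts to look and compute and a shell command to move; the robot and the scene stay as the last step left them, time stands still between calls to the robot, and variables do not carry over. Pictures are saved under pics/ and viewed, at most 10 in all, crops included, and the job is handed in when it is done.

```bash
mkdir -p pics
python3 - <<'E'
from rig import manip
import cv2
print(manip.get_state(), manip.grasp_offset)
for n in("top","side"):
    d=manip.get_image(n);cv2.imwrite(f"pics/{n}0.png",d["frame"][:,:,::-1]);print({k:v for k,v in d.items() if k!="frame"})
E
```

```text
{'clock': 0.0, 'qpos': array([-1.41402700e+00,  2.76601388e-01,  1.50614872e+00, -1.10886035e-05,
        1.36069949e+00, -1.20994834e-01]), 'qd': array([ 0.00063567,  0.00036682, -0.00035459, -0.00271959,  0.0013673 ,
        0.0014807 ]), 'effort': array([ 6.31073544e-05, -4.16779554e+01, -2.45806807e+01,  1.16683022e-04,
        1.11198754e-02,  7.89782405e-06]), 'position': array([ 0.15757805, -0.55242887,  0.23042986]), 'ee_rot': array([-9.28229054e-04,  9.90370788e-01,  1.38437136e-01, -2.20274100e-05]), 'contact_force': array([ 0.43512921, -0.39030101,  0.52222838]), 'moment': array([-0.02904474, -0.06366895, -0.03663771]), 'gripper_force': 0.0, 'width': 0.08536103948215222} -0.0187
{'fx': 371.2429479006161, 'fy': 371.2429479006161, 'cx': 317.77092714899493, 'cy': 203.2595918245859, 'position': array([ 0.36089686, -0.0336028 ,  1.08347053]), 'attitude': array([-0.69818558, -0.06065094,  0.06232454,  0.71061524])}
{'fx': 484.0303798846954, 'fy': 484.0303798846954, 'cx': 325.61764980052715, 'cy': 202.53151491571572, 'position': array([-0.01689272, -0.78134938,  1.21940742]), 'attitude': array([ 0.88845923,  0.32519018, -0.1024271 , -0.3072462 ])}
```

View pics/top0.png

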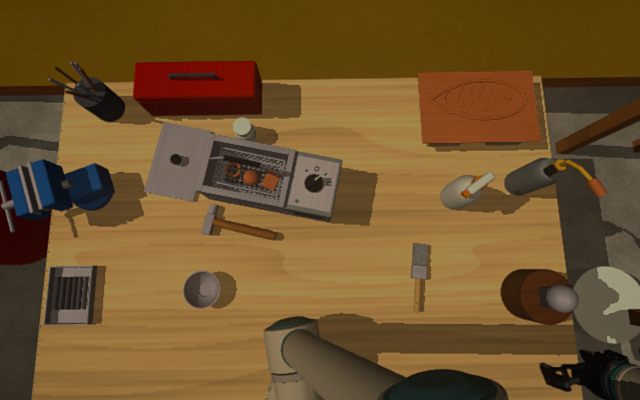

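View pics/side0.png

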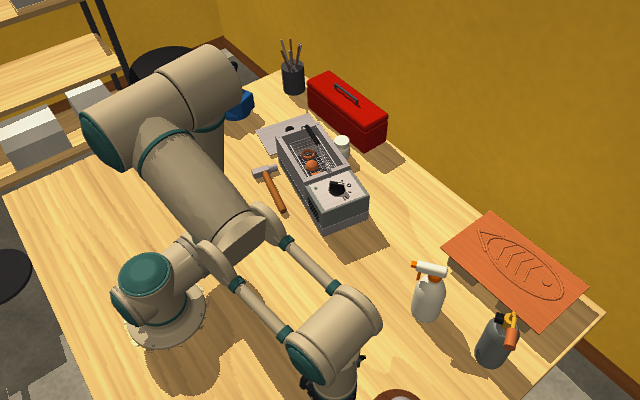

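Top view: cleaner at about (270,172), knob (316,184), basket with copper parts around (250,177). Side view: knob (338,188), basket (310,155). I'll enlarge both.

```bash
cat > h.py <<'E'
import numpy as np
from scipy.spatial.transform import Rotation as R
def rot(q): return R.from_quat(np.r_[q[1:],q[0]])
def ray(d,u,v):
    c=np.array([(u-d["cx"])/d["fx"],-(v-d["cy"])/d["fy"],-1.])
    return np.array(d["position"]),rot(d["attitude"]).apply(c)
def onz(d,u,v,z):
    p,r=ray(d,u,v);return p+r*(z-p[2])/r[2]
def proj(d,P):
    c=rot(d["attitude"]).inv().apply(np.array(P)-d["position"]);return np.array([d["cx"]-d["fx"]*c[0]/c[2],d["cy"]+d["fy"]*c[1]/c[2]])
def tri(a,ua,b,ub):
    p,r=ray(a,*ua);q,s=ray(b,*ub)
    t=np.linalg.lstsq(np.c_[r,-s],q-p,rcond=None)[0]
    return (p+t[0]*r+q+t[1]*s)/2,np.linalg.norm(p+t[0]*r-q-t[1]*s)
E
python3 - <<'E'
import cv2,numpy as np
a=cv2.imread("pics/top0.png")[110:230,190:350];b=cv2.imread("pics/side0.png")[115:245,260:380]
cv2.imwrite("pics/t1.png",cv2.resize(a,None,fx=5,fy=5,interpolation=cv2.INTER_CUBIC))
cv2.imwrite("pics/s1.png",cv2.resize(b,None,fx=4.6,fy=4.6,interpolation=cv2.INTER_CUBIC))
E
```

```text
(no output)
```

View pics/t1.png

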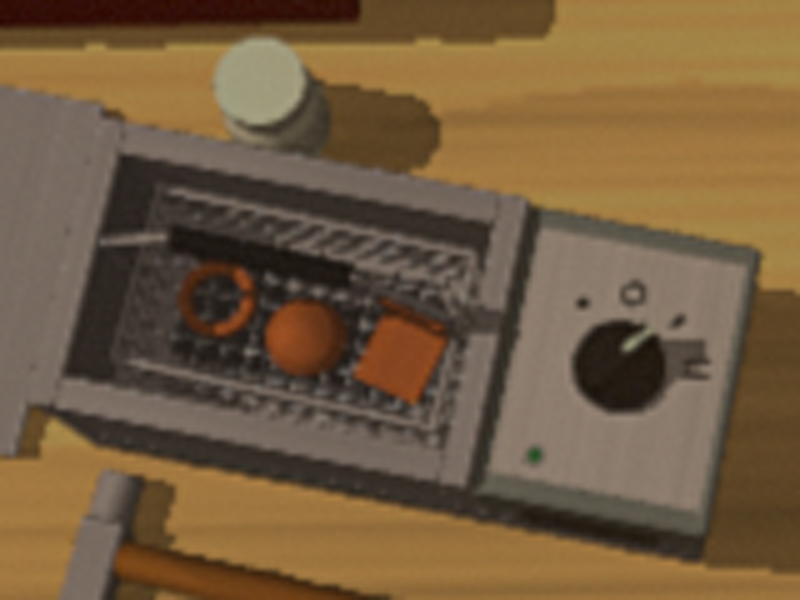

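View pics/s1.png

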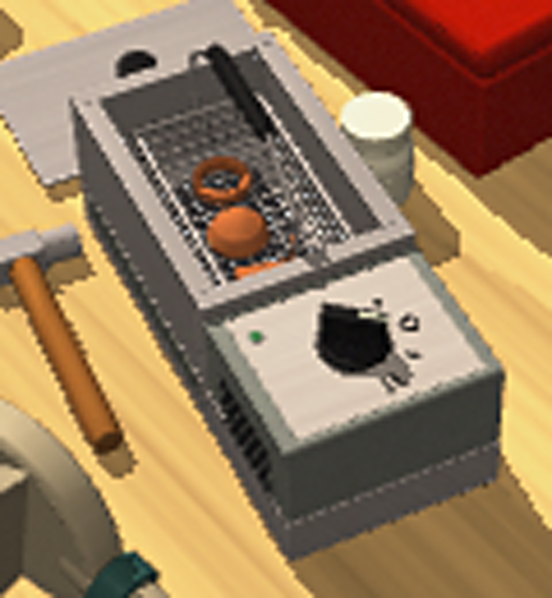

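Top crop: grip sleeve from (170,237) to (352,272), knob disc at (620,366), pointer towards the one-tick mark. Ring, boss and bracket lie in that order. Side crop: sleeve (213,55)–(268,133).

Run:
```python
from rig import manip
from h import *
a=manip.get_image("top");b=manip.get_image("side")
T=lambda u,v:(190+(u+.5)/5-.5,110+(v+.5)/5-.5)
S=lambda u,v:(260+(u+.5)/4.6-.5,115+(v+.5)/4.6-.5)
c=np.array([onz(a,*T(*p),.135) for p in[(118,123),(528,200),(470,488),(55,405)]])
e=np.roll(c,-1,0)-c;print(c.round(4),np.linalg.norm(e,axis=1),np.degrees(np.arctan2(e[:,1],e[:,0])))
d=c[0]-c[1]+c[3]-c[2];yaw=np.arctan2(-d[0],d[1]);o=c.mean(0);print("origin",o,"yaw",np.degrees(yaw))
Rz=R.from_euler("z",yaw);K=Rz.apply([0,-.182,0])+o
print("knob from model",K,"from disc",onz(a,*T(620,366),.132),onz(b,*S(354,345),.132))
g=np.array([onz(a,*T(*p),.2) for p in[(170,237),(352,272)]]);print("grip",g,g.mean(0),np.linalg.norm(g[1]-g[0]),"yaw",np.degrees(np.arctan2(*((g[0]-g[1])[:2]*[-1,1]))))
print("tri",tri(a,T(261,255),b,S(241,94)), "model",o)
p=onz(a,*T(632,340),.156);p=onz(a,*T(655,325),.15)-onz(a,*T(625,350),.15);print("pointer yaw",np.degrees(np.arctan2(p[1],p[0]))-np.degrees(yaw))
# marks on deck
k=onz(a,*T(620,366),.132)
for m in[(583,303),(632,293),(678,321),(697,368)]:
    v=onz(a,*T(*m),.126)-k;print("mark",np.degrees(np.arctan2(v[1],v[0]))-np.degrees(yaw),np.hypot(v[0],v[1]))
for n,d in(("top",a),("side",b)):
    print(n,[proj(d,K+[0,0,z-K[2]]).round(1) for z in(.126,.156)])
```

```text
[[0.7206 0.2397 0.135 ]
 [0.6738 0.0202 0.135 ]
 [0.5189 0.0513 0.135 ]
 [0.5666 0.2677 0.135 ]] [0.22444949 0.15795165 0.2216185  0.15653606] [-102.04934041  168.62855294   77.56925689  -10.32706828]
origin [0.61998411 0.14470511 0.135     ] yaw -12.238831461213548
knob from model [ 0.58140245 -0.03315848  0.135     ] from disc [ 0.58302103 -0.02736597  0.132     ] [ 0.58053426 -0.03250192  0.132     ]
grip [[0.63636981 0.19341553 0.2       ]
 [0.61690511 0.10337048 0.2       ]] [0.62663746 0.14839301 0.2       ] 0.09212483788928974 yaw -12.197730179931375
tri (array([0.627769  , 0.14936265, 0.1950639 ]), np.float64(0.0001691718099281966)) model [0.61998411 0.14470511 0.135     ]
pointer yaw -38.17914582788771
mark 40.21498619936397 0.040887399524770204
mark 2.611826929839566 0.041734022915827784
mark -38.60548727583799 0.040170744517224334
mark -78.3205868347196 0.040655014945612446
top [array([315.8, 183.9]), array([315.8, 181.2])]
side [array([336.9, 190.9]), array([336.9, 184.2])]
```

```bash
cat > to.py <<'E'
# python3 to.py x y z yaw_deg : tool-axes shift (mm) in the present frame, and remaining turn (deg)
import sys
from rig import manip
from h import *
s=manip.get_state();x,y,z,w=map(float,sys.argv[1:5])
Rt=rot(s["ee_rot"]);tgt=R.from_euler("z",w,degrees=True)*R.from_euler("x",180,degrees=True)
print("t",round(s["clock"],2),"pos",s["position"].round(4),"shift mm",(Rt.inv().apply(np.array([x,y,z])-s["position"])*1e3).round(1),
 "turn",(Rt.inv()*tgt).as_rotvec(degrees=True).round(2),"shift mm after turn",(tgt.inv().apply(np.array([x,y,z])-s["position"])*1e3).round(1))
print("w",round(s["width"],4),"F",s["contact_force"].round(1),"M",s["moment"].round(2),"grip",round(s["gripper_force"],1),"q",s["qpos"].round(2))
E
python3 to.py .583 -.028 .25 127.8
```

```text
t 0.2 pos [ 0.1576 -0.5526  0.2308] shift mm [ 552.9 -387.9  -18.7] turn [-4.0000e-02 -7.0000e-02 -1.1188e+02] shift mm after turn [153.8 657.7 -19.2]
w 0.0855 F [-0.5  0.7  0.4] M [ 0.   -0.01 -0.11] grip 0.0 q [-1.41  0.28  1.51 -0.    1.36 -0.12]
```

```bash
python3 -m pendant '[{"dx":0.015,"dy":-0.011,"dz":-0.002},{"dx":0.031,"dy":-0.0215,"dz":-0.002},{"dx":0.031,"dy":-0.0215,"dz":-0.002},{"dx":0.031,"dy":-0.0215,"dz":-0.002},{"dx":0.031,"dy":-0.0215,"dz":-0.002},{"dx":0.031,"dy":-0.0215,"dz":-0.002},{"dx":0.031,"dy":-0.0215,"dz":-0.002},{"dx":0.031,"dy":-0.0215,"dz":-0.002},{"dx":0.031,"dy":-0.0215,"dz":-0.001},{"dx":0.031,"dy":-0.0215,"dz":-0.001},{"dx":0.031,"dy":-0.0215,"dz":-0.001},{"dx":0.031,"dy":-0.0215}]' 40 && python3 -m pendant '[{"dx":0.031,"dy":-0.0215},{"dx":0.031,"dy":-0.0215},{"dx":0.031,"dy":-0.0215},{"dx":0.031,"dy":-0.0215},{"dx":0.031,"dy":-0.0215},{"dx":0.03,"dy":-0.021},{"dx":0.01,"dy":-0.01},{"rz":-7},{"rz":-7},{"rz":-7},{"rz":-7},{"rz":-7}]' && python3 -m pendant '[{"rz":-7,"hand":0.045},{"rz":-7},{"rz":-7},{"rz":-7},{"rz":-7},{"rz":-7},{"rz":-7},{"rz":-7},{"rz":-7},{"rz":-7},{"rz":-6.9},{}]'; python3 to.py .583 -.028 .25 127.8
```

```text
t 0.2 pos [ 0.1576 -0.5526  0.2308] shift mm [ 552.9 -387.9  -18.7] turn [-4.0000e-02 -7.0000e-02 -1.1188e+02] shift mm after turn [153.8 657.7 -19.2]
w 0.0855 F [-0.5  0.7  0.4] M [ 0.   -0.01 -0.11] grip 0.0 q [-1.41  0.28  1.51 -0.    1.36 -0.12]invalid input
```

```bash
python3 -m pendant '[{"dx":0.015,"dy":-0.011,"dz":-0.002,"rx":0,"ry":0,"rz":0,"hand":0.0854}]' 40; echo; python3 -m pendant '[{"dx":0.015,"dy":-0.011,"dz":-0.002}]'
```

```text
clock: 0.28
position: [0.1677, -0.5401, 0.2324]
ee_rot: [0.0, 0.991, 0.137, -0.001]
contact_force: [0.6, -0.3, 0.6]
width: 0.0854
gripper_force: 0.0
invalid input
```

```bash
python3 -m pendant '[{"dx":0.031,"dy":-0.022,"dz":-0.001,"rx":0,"ry":0,"rz":0,"hand":0.05},{"dx":0.031,"dy":-0.022,"dz":-0.001,"rx":0,"ry":0,"rz":0,"hand":0.05},{"dx":0.031,"dy":-0.022,"dz":-0.001,"rx":0,"ry":0,"rz":0,"hand":0.05},{"dx":0.031,"dy":-0.022,"dz":-0.001,"rx":0,"ry":0,"rz":0,"hand":0.05},{"dx":0.031,"dy":-0.022,"dz":-0.001,"rx":0,"ry":0,"rz":0,"hand":0.05},{"dx":0.031,"dy":-0.022,"dz":-0.001,"rx":0,"ry":0,"rz":0,"hand":0.05},{"dx":0.031,"dy":-0.022,"dz":-0.001,"rx":0,"ry":0,"rz":0,"hand":0.05},{"dx":0.031,"dy":-0.022,"dz":-0.001,"rx":0,"ry":0,"rz":0,"hand":0.05},{"dx":0.031,"dy":-0.022,"dz":-0.001,"rx":0,"ry":0,"rz":0,"hand":0.05},{"dx":0.031,"dy":-0.022,"dz":-0.001,"rx":0,"ry":0,"rz":0,"hand":0.05}]' && python3 to.py .583 -.028 .25 127.8
```

```text
clock: 1.12
position: [0.4074, -0.239, 0.2435]
ee_rot: [-0.0, 0.99, 0.139, 0.0]
contact_force: [0.2, -0.5, -0.0]
width: 0.0501
gripper_force: 0.0
t 1.12 pos [ 0.4074 -0.239   0.2435] shift mm [ 226.7 -154.8   -6.4] turn [ 1.0000e-02 -2.0000e-02 -1.1188e+02] shift mm after turn [ 59.2 268.1  -6.5]
w 0.0501 F [ 0.2 -0.5 -0. ] M [-0.05 -0.06 -0.03] grip 0.0 q [-0.68  0.11  1.69  0.    1.34  0.61]
```

```bash
python3 -m pendant '[{"dx":0,"dy":0,"dz":0,"rz":-7,"hand":0.05}]'
```

```text
invalid input
```

```bash
python3 -m pendant '[{"dx":0.032,"dy":-0.022,"dz":-0.001,"rx":0,"ry":0,"rz":0,"hand":0.05},{"dx":0.032,"dy":-0.022,"dz":-0.001,"rx":0,"ry":0,"rz":0,"hand":0.05},{"dx":0.032,"dy":-0.022,"dz":-0.001,"rx":0,"ry":0,"rz":0,"hand":0.05},{"dx":0.032,"dy":-0.022,"dz":-0.001,"rx":0,"ry":0,"rz":0,"hand":0.05},{"dx":0.032,"dy":-0.022,"dz":-0.001,"rx":0,"ry":0,"rz":0,"hand":0.05},{"dx":0.032,"dy":-0.022,"dz":-0.001,"rx":0,"ry":0,"rz":0,"hand":0.05},{"dx":0.032,"dy":-0.022,"dz":0,"rx":0,"ry":0,"rz":0,"hand":0.05},{"dx":0,"dy":0,"dz":0,"rx":0,"ry":0,"rz":-7,"hand":0.05},{"dx":0,"dy":0,"dz":0,"rx":0,"ry":0,"rz":-7,"hand":0.05},{"dx":0,"dy":0,"dz":0,"rx":0,"ry":0,"rz":-7,"hand":0.05},{"dx":0,"dy":0,"dz":0,"rx":0,"ry":0,"rz":-7,"hand":0.05},{"dx":0,"dy":0,"dz":0,"rx":0,"ry":0,"rz":-7,"hand":0.05}]' && python3 -m pendant '[{"dx":0,"dy":0,"dz":0,"rx":0,"ry":0,"rz":-7,"hand":0.05},{"dx":0,"dy":0,"dz":0,"rx":0,"ry":0,"rz":-7,"hand":0.05},{"dx":0,"dy":0,"dz":0,"rx":0,"ry":0,"rz":-7,"hand":0.05},{"dx":0,"dy":0,"dz":0,"rx":0,"ry":0,"rz":-7,"hand":0.05},{"dx":0,"dy":0,"dz":0,"rx":0,"ry":0,"rz":-7,"hand":0.05},{"dx":0,"dy":0,"dz":0,"rx":0,"ry":0,"rz":-7,"hand":0.05},{"dx":0,"dy":0,"dz":0,"rx":0,"ry":0,"rz":-7,"hand":0.05},{"dx":0,"dy":0,"dz":0,"rx":0,"ry":0,"rz":-7,"hand":0.05},{"dx":0,"dy":0,"dz":0,"rx":0,"ry":0,"rz":-7,"hand":0.05},{"dx":0,"dy":0,"dz":0,"rx":0,"ry":0,"rz":-7,"hand":0.05},{"dx":0,"dy":0,"dz":0,"rx":0,"ry":0,"rz":-6.9,"hand":0.05},{"dx":0,"dy":0,"dz":0,"rx":0,"ry":0,"rz":0,"hand":0.05}]' && python3 to.py .583 -.028 .136 127.8
```

```text
clock: 2.12
position: [0.5794, -0.031, 0.2492]
ee_rot: [-0.0, 0.901, 0.433, -0.0]
contact_force: [0.1, -0.1, -0.6]
width: 0.0503
gripper_force: 0.0
clock: 3.12
position: [0.5794, -0.0313, 0.2493]
ee_rot: [-0.0, 0.439, 0.899, 0.0]
contact_force: [0.7, 0.5, 0.4]
width: 0.05
gripper_force: 0.0
t 3.12 pos [ 0.5794 -0.0313  0.2493] shift mm [  0.3   4.9 113.3] turn [-0.01 -0.04  0.15] shift mm after turn [  0.4   4.9 113.3]
w 0.05 F [0.7 0.5 0.4] M [ 0.04  0.05 -0.02] grip 0.0 q [-0.17  0.27  1.46  0.    1.41 -0.84]
```

```bash
python3 -m pendant '[{"dx":0,"dy":0.0025,"dz":0.02,"rx":0,"ry":0,"rz":0,"hand":0.05},{"dx":0,"dy":0.0025,"dz":0.02,"rx":0,"ry":0,"rz":0,"hand":0.05},{"dx":0,"dy":0,"dz":0.02,"rx":0,"ry":0,"rz":0,"hand":0.05},{"dx":0,"dy":0,"dz":0.02,"rx":0,"ry":0,"rz":0,"hand":0.05},{"dx":0,"dy":0,"dz":0,"rx":0,"ry":0,"rz":0,"hand":0.05}]' 30
python3 - <<'E'
from rig import manip
import cv2,numpy as np
a=manip.get_image("top")["frame"][145:225,270:370,::-1];b=manip.get_image("side")["frame"][120:240,280:400,::-1]
f=lambda i,s:cv2.resize(i,s,interpolation=cv2.INTER_CUBIC)
cv2.imwrite("pics/k.png",np.hstack([f(a,(400,320)),f(b,(320,320))]))
E
```

```text
clock: 3.53
position: [0.5808, -0.0281, 0.1653]
ee_rot: [-0.004, 0.441, 0.898, -0.001]
contact_force: [-1.2, 0.8, -0.5]
width: 0.0502
gripper_force: 0.0
```

View pics/k.png

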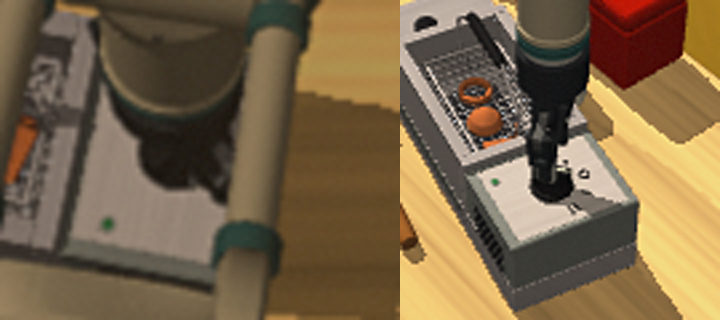

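The fingers hang just above the knob (side crop, about (548,180)) and line up with it. Next I descend and close.

```bash
python3 -m pendant '[{"dx":0,"dy":0,"dz":0.01,"rx":0,"ry":0,"rz":0,"hand":0.05},{"dx":0,"dy":0,"dz":0.01,"rx":0,"ry":0,"rz":0,"hand":0.05},{"dx":0,"dy":0,"dz":0.009,"rx":0,"ry":0,"rz":0,"hand":0.05},{"dx":0,"dy":0,"dz":0,"rx":0,"ry":0,"rz":0,"hand":0.03},{"dx":0,"dy":0,"dz":0,"rx":0,"ry":0,"rz":0,"hand":0.02},{"dx":0,"dy":0,"dz":0,"rx":0,"ry":0,"rz":0,"hand":0.016},{"dx":0,"dy":0,"dz":0,"rx":0,"ry":0,"rz":0,"hand":0.012},{"dx":0,"dy":0,"dz":0,"rx":0,"ry":0,"rz":0,"hand":0.008},{"dx":0,"dy":0,"dz":0,"rx":0,"ry":0,"rz":0,"hand":0.005},{"dx":0,"dy":0,"dz":0,"rx":0,"ry":0,"rz":0,"hand":0.005}]' 30;python3 to.py .583 -.028 .136 127.8
```

```text
clock: 4.47
position: [0.5845, -0.0291, 0.1408]
ee_rot: [0.001, 0.44, 0.898, 0.0]
contact_force: [0.4, 0.4, 1.1]
width: 0.0108
gripper_force: 31.8
t 4.47 pos [ 0.5845 -0.0291  0.1408] shift mm [ 1.8 -0.5  4.8] turn [0.06 0.05 0.01] shift mm after turn [ 1.8 -0.5  4.8]
w 0.0108 F [0.4 0.4 1.1] M [ 0.05 -0.12  0.02] grip 31.8 q [-0.17  0.35  1.62  0.    1.16 -0.83]
```

```bash
python3 -m pendant '[{"dx":0,"dy":0,"dz":0,"rx":0,"ry":0,"rz":-4,"hand":0.005},{"dx":0,"dy":0,"dz":0,"rx":0,"ry":0,"rz":-4,"hand":0.005},{"dx":0,"dy":0,"dz":0,"rx":0,"ry":0,"rz":-4,"hand":0.005},{"dx":0,"dy":0,"dz":0,"rx":0,"ry":0,"rz":-4,"hand":0.005},{"dx":0,"dy":0,"dz":0,"rx":0,"ry":0,"rz":-4,"hand":0.005},{"dx":0,"dy":0,"dz":0,"rx":0,"ry":0,"rz":-4,"hand":0.005},{"dx":0,"dy":0,"dz":0,"rx":0,"ry":0,"rz":-4,"hand":0.005},{"dx":0,"dy":0,"dz":0,"rx":0,"ry":0,"rz":-4,"hand":0.005},{"dx":0,"dy":0,"dz":0,"rx":0,"ry":0,"rz":-4,"hand":0.005},{"dx":0,"dy":0,"dz":0,"rx":0,"ry":0,"rz":-4,"hand":0.005},{"dx":0,"dy":0,"dz":0,"rx":0,"ry":0,"rz":0,"hand":0.005}]';python3 to.py .583 -.028 .136 167.8
```

```text
clock: 5.38
position: [0.5857, -0.0273, 0.1408]
ee_rot: [0.002, 0.105, 0.994, 0.002]
contact_force: [2.5, 4.9, 0.0]
width: 0.0111
gripper_force: 31.7
t 5.38 pos [ 0.5857 -0.0273  0.1408] shift mm [ 2.5 -1.3  4.8] turn [0.23 0.18 0.11] shift mm after turn [ 2.5 -1.3  4.8]
w 0.0111 F [2.5 4.9 0. ] M [ 0.73 -0.49 -0.02] grip 31.7 q [-0.17  0.35  1.62  0.    1.16 -1.53]
```

```bash
python3 -m pendant '[{"dx":0,"dy":0,"dz":0,"rx":0,"ry":0,"rz":0,"hand":0.04},{"dx":0,"dy":0,"dz":0,"rx":0,"ry":0,"rz":0,"hand":0.04},{"dx":0,"dy":0,"dz":0,"rx":0,"ry":0,"rz":0,"hand":0.04},{"dx":0,"dy":0,"dz":-0.01,"rx":0,"ry":0,"rz":0,"hand":0.04},{"dx":0,"dy":0,"dz":-0.03,"rx":0,"ry":0,"rz":0,"hand":0.04},{"dx":0,"dy":0,"dz":-0.035,"rx":0,"ry":0,"rz":0,"hand":0.05},{"dx":0,"dy":0,"dz":-0.035,"rx":0,"ry":0,"rz":0,"hand":0.05},{"dx":0,"dy":0,"dz":-0.03,"rx":0,"ry":0,"rz":0,"hand":0.05},{"dx":0,"dy":0,"dz":0,"rx":0,"ry":0,"rz":7,"hand":0.05},{"dx":0,"dy":0,"dz":0,"rx":0,"ry":0,"rz":7,"hand":0.05},{"dx":0,"dy":0,"dz":0,"rx":0,"ry":0,"rz":7,"hand":0.05},{"dx":0,"dy":0,"dz":0,"rx":0,"ry":0,"rz":7,"hand":0.05}]' && python3 -m pendant '[{"dx":0,"dy":0,"dz":0,"rx":0,"ry":0,"rz":7,"hand":0.05},{"dx":0,"dy":0,"dz":0,"rx":0,"ry":0,"rz":7,"hand":0.05},{"dx":0,"dy":0,"dz":0,"rx":0,"ry":0,"rz":7,"hand":0.05},{"dx":0,"dy":0,"dz":0,"rx":0,"ry":0,"rz":7,"hand":0.05},{"dx":0,"dy":0,"dz":0,"rx":0,"ry":0,"rz":7,"hand":0.05},{"dx":0,"dy":0,"dz":0,"rx":0,"ry":0,"rz":7,"hand":0.05},{"dx":0,"dy":0,"dz":0,"rx":0,"ry":0,"rz":7,"hand":0.05},{"dx":0,"dy":0,"dz":0,"rx":0,"ry":0,"rz":7,"hand":0.05},{"dx":0,"dy":0,"dz":0,"rx":0,"ry":0,"rz":6,"hand":0.05},{"dx":0,"dy":0,"dz":0,"rx":0,"ry":0,"rz":0,"hand":0.05}]'; python3 to.py .627 .149 .271 77.8
```

```text
clock: 6.38
position: [0.5839, -0.0294, 0.2815]
ee_rot: [0.001, 0.346, 0.938, -0.0]
contact_force: [0.7, 0.4, -0.4]
width: 0.0497
gripper_force: 0.0
clock: 7.22
position: [0.5838, -0.0294, 0.281]
ee_rot: [0.0, 0.779, 0.627, 0.0]
contact_force: [0.0, -0.0, -0.2]
width: 0.0502
gripper_force: 0.0
t 7.22 pos [ 0.5838 -0.0294  0.281 ] shift mm [183.5   4.2  10. ] turn [ 0.03  0.02 -0.09] shift mm after turn [183.4   4.5  10. ]
w 0.0502 F [ 0.  -0.  -0.2] M [ 0.   -0.02  0.02] grip 0.0 q [-0.17  0.27  1.39 -0.    1.48  0.05]
```

```bash
python3 -m pendant '[{"dx":0.03,"dy":0.001,"dz":0,"rx":0,"ry":0,"rz":0,"hand":0.05},{"dx":0.035,"dy":0.001,"dz":0.002,"rx":0,"ry":0,"rz":0,"hand":0.05},{"dx":0.035,"dy":0.001,"dz":0.002,"rx":0,"ry":0,"rz":0,"hand":0.05},{"dx":0.035,"dy":0.001,"dz":0.002,"rx":0,"ry":0,"rz":0,"hand":0.05},{"dx":0.03,"dy":0,"dz":0.002,"rx":0,"ry":0,"rz":0,"hand":0.05},{"dx":0.018,"dy":0,"dz":0.002,"rx":0,"ry":0,"rz":0,"hand":0.05},{"dx":0,"dy":0,"dz":0,"rx":0,"ry":0,"rz":0,"hand":0.05}]' 60; python3 to.py .627 .149 .181 77.8
python3 - <<'E'
from rig import manip
import cv2,numpy as np
a=manip.get_image("top")["frame"][130:230,220:360,::-1];b=manip.get_image("side")["frame"][90:220,260:390,::-1]
f=lambda i,s:cv2.resize(i,s,interpolation=cv2.INTER_CUBIC)
cv2.imwrite("pics/g.png",np.hstack([f(a,(400,286)),f(b,(400,400))[:286]]) if 0 else np.hstack([cv2.copyMakeBorder(f(a,(399,285)),0,115,0,0,0),f(b,(400,400))]))
E
```

```text
clock: 7.8
position: [0.6267, 0.1528, 0.2698]
ee_rot: [-0.001, 0.776, 0.631, 0.0]
contact_force: [-0.3, -0.4, -0.3]
width: 0.0498
gripper_force: 0.0
t 7.8 pos [0.6267 0.1528 0.2698] shift mm [-3.8  1.1 88.8] turn [-0.05 -0.11  0.4 ] shift mm after turn [-3.7  1.1 88.8]
w 0.0498 F [-0.3 -0.4 -0.3] M [-0.01 -0.04 -0.03] grip 0.0 q [0.13 0.37 1.28 0.   1.5  0.34]
```

View pics/g.png

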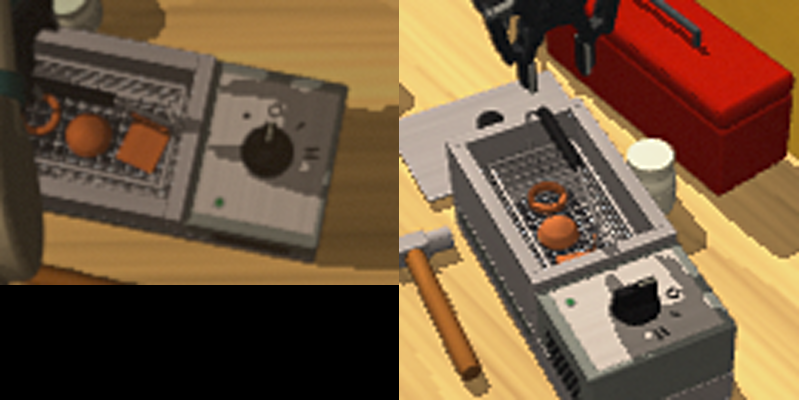

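Knob pointer is on the hollow circle (top crop (270,110)), so it is off. The fingers are over the black sleeve; I descend around it.

```bash
python3 -m pendant '[{"dx":-0.002,"dy":0.001,"dz":0.02,"rx":0,"ry":0,"rz":0.4,"hand":0.05},{"dx":-0.002,"dy":0,"dz":0.02,"rx":0,"ry":0,"rz":0,"hand":0.05},{"dx":0,"dy":0,"dz":0.02,"rx":0,"ry":0,"rz":0,"hand":0.05},{"dx":0,"dy":0,"dz":0.015,"rx":0,"ry":0,"rz":0,"hand":0.05},{"dx":0,"dy":0,"dz":0.013,"rx":0,"ry":0,"rz":0,"hand":0.05},{"dx":0,"dy":0,"dz":0,"rx":0,"ry":0,"rz":0,"hand":0.05},{"dx":0,"dy":0,"dz":0,"rx":0,"ry":0,"rz":0,"hand":0.05}]' 60; python3 to.py .627 .149 .181 77.8
python3 - <<'E'
from rig import manip
import cv2,numpy as np
b=manip.get_image("side")["frame"][90:220,260:390,::-1]
cv2.imwrite("pics/g2.png",cv2.resize(b,(520,520),interpolation=cv2.INTER_CUBIC))
E
```

```text
clock: 8.48
position: [0.6263, 0.1432, 0.1823]
ee_rot: [-0.0, 0.781, 0.625, -0.001]
contact_force: [-0.6, 0.6, -0.2]
width: 0.0502
gripper_force: 0.0
t 8.48 pos [0.6263 0.1432 0.1823] shift mm [ 5.8 -0.6  1.3] turn [-0.05  0.06 -0.43] shift mm after turn [ 5.8 -0.5  1.3]
w 0.0502 F [-0.6  0.6 -0.2] M [ 0.01 -0.03 -0.01] grip 0.0 q [ 0.12  0.41  1.43 -0.    1.31  0.34]
```

View pics/g2.png

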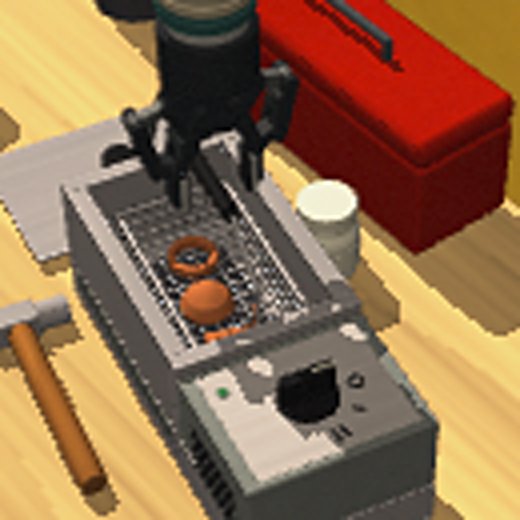

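The sleeve lies between the two fingers (side crop about (215,190)). Closing now.

```bash
python3 -m pendant '[{"dx":0.004,"dy":0,"dz":0.001,"rx":0,"ry":0,"rz":-0.3,"hand":0.05},{"dx":0,"dy":0,"dz":0,"rx":0,"ry":0,"rz":0,"hand":0.03},{"dx":0,"dy":0,"dz":0,"rx":0,"ry":0,"rz":0,"hand":0.022},{"dx":0,"dy":0,"dz":0,"rx":0,"ry":0,"rz":0,"hand":0.018},{"dx":0,"dy":0,"dz":0,"rx":0,"ry":0,"rz":0,"hand":0.015},{"dx":0,"dy":0,"dz":0,"rx":0,"ry":0,"rz":0,"hand":0.012},{"dx":0,"dy":0,"dz":0,"rx":0,"ry":0,"rz":0,"hand":0.005},{"dx":0,"dy":0,"dz":0,"rx":0,"ry":0,"rz":0,"hand":0.005},{"dx":0,"dy":0,"dz":0,"rx":0,"ry":0,"rz":0,"hand":0.005}]' 60; python3 to.py .627 .149 .181 77.8
```

```text
clock: 9.28
position: [0.6273, 0.1489, 0.1819]
ee_rot: [-0.0, 0.779, 0.627, 0.0]
contact_force: [-2.8, 1.7, 5.4]
width: 0.0121
gripper_force: 58.5
t 9.28 pos [0.6273 0.1489 0.1819] shift mm [ 0.1 -0.3  0.9] turn [-0.01 -0.02 -0.09] shift mm after turn [ 0.1 -0.3  0.9]
w 0.0121 F [-2.8  1.7  5.4] M [ 0.14  0.56 -0.18] grip 58.5 q [0.13 0.41 1.43 0.   1.31 0.34]
```

```bash
python3 -m pendant '[{"dx":0,"dy":0,"dz":0,"rx":0,"ry":0,"rz":0,"hand":0.005},{"dx":0,"dy":0,"dz":-0.002,"rx":0,"ry":0,"rz":0,"hand":0.005},{"dx":0,"dy":0,"dz":-0.004,"rx":0,"ry":0,"rz":0,"hand":0.005},{"dx":0,"dy":0,"dz":-0.005,"rx":0,"ry":0,"rz":0,"hand":0.005},{"dx":0,"dy":0,"dz":-0.005,"rx":0,"ry":0,"rz":0,"hand":0.005},{"dx":0,"dy":0,"dz":-0.005,"rx":0,"ry":0,"rz":0,"hand":0.005},{"dx":0,"dy":0,"dz":-0.005,"rx":0,"ry":0,"rz":0,"hand":0.005},{"dx":0,"dy":0,"dz":-0.005,"rx":0,"ry":0,"rz":0,"hand":0.005}]' 80; python3 to.py .627 .149 .317 77.8
```

```text
clock: 9.95
position: [0.6277, 0.1486, 0.2127]
ee_rot: [0.0, 0.779, 0.627, -0.0]
contact_force: [0.0, 0.1, -6.6]
width: 0.0113
gripper_force: 78.0
t 9.95 pos [0.6277 0.1486 0.2127] shift mm [   0.2   -0.7 -104.3] turn [ 0.01  0.01 -0.08] shift mm after turn [   0.2   -0.7 -104.3]
w 0.0113 F [ 0.   0.1 -6.6] M [ 0.01 -0.03 -0.01] grip 78.0 q [ 0.12  0.39  1.38 -0.    1.37  0.34]
```

```bash
python3 -m pendant '[{"dx":0,"dy":0,"dz":-0.006,"rx":0,"ry":0,"rz":0,"hand":0.005},{"dx":0,"dy":0,"dz":-0.01,"rx":0,"ry":0,"rz":0,"hand":0.005},{"dx":0,"dy":0,"dz":-0.01,"rx":0,"ry":0,"rz":0,"hand":0.005},{"dx":0,"dy":0,"dz":-0.01,"rx":0,"ry":0,"rz":0,"hand":0.005},{"dx":0,"dy":0,"dz":-0.01,"rx":0,"ry":0,"rz":0,"hand":0.005},{"dx":0,"dy":0,"dz":-0.01,"rx":0,"ry":0,"rz":0,"hand":0.005},{"dx":0,"dy":0,"dz":-0.01,"rx":0,"ry":0,"rz":0,"hand":0.005},{"dx":0,"dy":0,"dz":-0.01,"rx":0,"ry":0,"rz":0,"hand":0.005},{"dx":0,"dy":0,"dz":-0.01,"rx":0,"ry":0,"rz":0,"hand":0.005},{"dx":0,"dy":0,"dz":-0.008,"rx":0,"ry":0,"rz":0,"hand":0.005},{"dx":0,"dy":0,"dz":-0.006,"rx":0,"ry":0,"rz":0,"hand":0.005},{"dx":0,"dy":0,"dz":-0.003,"rx":0,"ry":0,"rz":0,"hand":0.005}]'; python3 to.py .627 .149 .317 77.8
python3 - <<'E'
from rig import manip
import cv2,numpy as np
a=manip.get_image("top")["frame"][90:240,180:370,::-1];b=manip.get_image("side")["frame"][50:240,230:400,::-1]
f=lambda i,s:cv2.resize(i,s,interpolation=cv2.INTER_CUBIC)
cv2.imwrite("pics/l.png",np.hstack([cv2.copyMakeBorder(f(a,(400,316)),0,131,0,0,0),f(b,(400,447))]))
E
```

```text
clock: 10.95
position: [0.6279, 0.1487, 0.3165]
ee_rot: [0.0, 0.779, 0.627, 0.001]
contact_force: [-0.1, -0.7, -6.9]
width: 0.0115
gripper_force: 78.0
t 10.95 pos [0.6279 0.1487 0.3165] shift mm [ 0.1 -0.9 -0.5] turn [ 0.08 -0.02 -0.08] shift mm after turn [ 0.1 -0.9 -0.5]
w 0.0115 F [-0.1 -0.7 -6.9] M [ 0.01 -0.03  0.08] grip 78.0 q [ 0.12  0.35  1.18 -0.    1.6   0.34]
```

View pics/l.png

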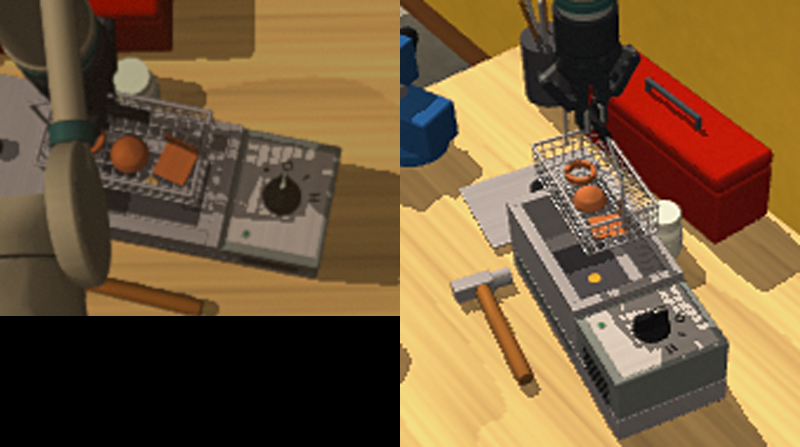

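The basket hangs level above the tank (side crop about (595,195)) with all three parts in it, and the knob still points at the circle. Next is the hold, about 4 s.

```bash
Z() { :; }; 
python3 -m pendant '[{"dx":0,"dy":0,"dz":0,"rx":0,"ry":0,"rz":0,"hand":0.005},{"dx":0,"dy":0,"dz":0,"rx":0,"ry":0,"rz":0,"hand":0.005},{"dx":0,"dy":0,"dz":0,"rx":0,"ry":0,"rz":0,"hand":0.005},{"dx":0,"dy":0,"dz":0,"rx":0,"ry":0,"rz":0,"hand":0.005},{"dx":0,"dy":0,"dz":0,"rx":0,"ry":0,"rz":0,"hand":0.005},{"dx":0,"dy":0,"dz":0,"rx":0,"ry":0,"rz":0,"hand":0.005},{"dx":0,"dy":0,"dz":0,"rx":0,"ry":0,"rz":0,"hand":0.005},{"dx":0,"dy":0,"dz":0,"rx":0,"ry":0,"rz":0,"hand":0.005},{"dx":0,"dy":0,"dz":0,"rx":0,"ry":0,"rz":0,"hand":0.005},{"dx":0,"dy":0,"dz":0,"rx":0,"ry":0,"rz":0,"hand":0.005},{"dx":0,"dy":0,"dz":0,"rx":0,"ry":0,"rz":0,"hand":0.005},{"dx":0,"dy":0,"dz":0,"rx":0,"ry":0,"rz":0,"hand":0.005}]'
python3 -m pendant '[{"dx":0,"dy":0,"dz":0,"rx":0,"ry":0,"rz":0,"hand":0.005},{"dx":0,"dy":0,"dz":0,"rx":0,"ry":0,"rz":0,"hand":0.005},{"dx":0,"dy":0,"dz":0,"rx":0,"ry":0,"rz":0,"hand":0.005},{"dx":0,"dy":0,"dz":0,"rx":0,"ry":0,"rz":0,"hand":0.005},{"dx":0,"dy":0,"dz":0,"rx":0,"ry":0,"rz":0,"hand":0.005},{"dx":0,"dy":0,"dz":0,"rx":0,"ry":0,"rz":0,"hand":0.005},{"dx":0,"dy":0,"dz":0,"rx":0,"ry":0,"rz":0,"hand":0.005},{"dx":0,"dy":0,"dz":0,"rx":0,"ry":0,"rz":0,"hand":0.005},{"dx":0,"dy":0,"dz":0,"rx":0,"ry":0,"rz":0,"hand":0.005},{"dx":0,"dy":0,"dz":0,"rx":0,"ry":0,"rz":0,"hand":0.005},{"dx":0,"dy":0,"dz":0,"rx":0,"ry":0,"rz":0,"hand":0.005},{"dx":0,"dy":0,"dz":0,"rx":0,"ry":0,"rz":0,"hand":0.005}]'
python3 -m pendant '[{"dx":0,"dy":0,"dz":0,"rx":0,"ry":0,"rz":0,"hand":0.005},{"dx":0,"dy":0,"dz":0,"rx":0,"ry":0,"rz":0,"hand":0.005},{"dx":0,"dy":0,"dz":0,"rx":0,"ry":0,"rz":0,"hand":0.005},{"dx":0,"dy":0,"dz":0,"rx":0,"ry":0,"rz":0,"hand":0.005},{"dx":0,"dy":0,"dz":0,"rx":0,"ry":0,"rz":0,"hand":0.005},{"dx":0,"dy":0,"dz":0,"rx":0,"ry":0,"rz":0,"hand":0.005},{"dx":0,"dy":0,"dz":0,"rx":0,"ry":0,"rz":0,"hand":0.005},{"dx":0,"dy":0,"dz":0,"rx":0,"ry":0,"rz":0,"hand":0.005},{"dx":0,"dy":0,"dz":0,"rx":0,"ry":0,"rz":0,"hand":0.005},{"dx":0,"dy":0,"dz":0,"rx":0,"ry":0,"rz":0,"hand":0.005},{"dx":0,"dy":0,"dz":0,"rx":0,"ry":0,"rz":0,"hand":0.005},{"dx":0,"dy":0,"dz":0,"rx":0,"ry":0,"rz":0,"hand":0.005}]'
python3 -m pendant '[{"dx":0,"dy":0,"dz":0,"rx":0,"ry":0,"rz":0,"hand":0.005},{"dx":0,"dy":0,"dz":0,"rx":0,"ry":0,"rz":0,"hand":0.005},{"dx":0,"dy":0,"dz":0,"rx":0,"ry":0,"rz":0,"hand":0.005},{"dx":0,"dy":0,"dz":0,"rx":0,"ry":0,"rz":0,"hand":0.005},{"dx":0,"dy":0,"dz":0,"rx":0,"ry":0,"rz":0,"hand":0.005},{"dx":0,"dy":0,"dz":0,"rx":0,"ry":0,"rz":0,"hand":0.005},{"dx":0,"dy":0,"dz":0,"rx":0,"ry":0,"rz":0,"hand":0.005},{"dx":0,"dy":0,"dz":0,"rx":0,"ry":0,"rz":0,"hand":0.005},{"dx":0,"dy":0,"dz":0,"rx":0,"ry":0,"rz":0,"hand":0.005},{"dx":0,"dy":0,"dz":0,"rx":0,"ry":0,"rz":0,"hand":0.005},{"dx":0,"dy":0,"dz":0,"rx":0,"ry":0,"rz":0,"hand":0.005},{"dx":0,"dy":0,"dz":0,"rx":0,"ry":0,"rz":0,"hand":0.005}]'
python3 -c "
from rig import manip
s=manip.get_state()
if s['contact_force'][2]<-5 and s['gripper_force']>50: print(manip.sign_off())"
```

```text
clock: 12.05
position: [0.6275, 0.1487, 0.3153]
ee_rot: [0.0, 0.779, 0.627, 0.0]
contact_force: [0.2, -0.0, -6.9]
width: 0.0117
gripper_force: 78.1
clock: 13.05
position: [0.6275, 0.1487, 0.3153]
ee_rot: [0.0, 0.779, 0.627, -0.0]
contact_force: [-0.1, 0.2, -7.2]
width: 0.0113
gripper_force: 78.0
clock: 14.05
position: [0.6275, 0.1487, 0.3153]
ee_rot: [0.0, 0.779, 0.627, -0.0]
contact_force: [-1.3, -0.2, -6.4]
width: 0.0114
gripper_force: 78.0
clock: 15.05
position: [0.6275, 0.1487, 0.3153]
ee_rot: [0.0, 0.779, 0.627, -0.0]
contact_force: [0.1, -0.6, -6.4]
width: 0.0113
gripper_force: 78.0
the job is handed in; nothing more can be done
None
```

The selector is on off, and the basket with all three copper parts is held level and still about 5 cm above the tank's rim; it was held for 4 s and the job was handed in at about 15 s.

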